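Free the sprung cradle and hold the test flask down in it

ROBOT

A 6-joint arm with a two-finger parallel gripper is mounted at the origin on the work surface. World frame = base frame: x ahead of the robot, y to its left, z up, the work surface at z = 0. Lengths are in mm, angles in rad, forces in N, time in s.
With the tool pointing down it reaches from about 225 to 875 mm from the base axis. Payload 3.4 kg.
Tool frame: the origin (TCP) lies at the very end of the fingers, on their centre line; the grasp point (between the pads) lies 19 mm behind it; z points along the fingers, y is the line along which they close (so a half turn about z gives the same grasp; the last joint's range is limited). The gripper opens to 85 mm and grips with 20 to 120 N. Pads are 22 mm wide; open, the fingers measure 114 mm over their backs; the gripper's body (76 mm by 85 mm) begins 54 mm behind the grasp point. The pads swing forward as they close: fully open they stand 13 mm farther back than shut.
Start: joints at [1.056, 0.276, 1.505, -0, 1.361, -0.121], TCP at [220.649, 531.018, 196.428] pointing down, gripper open.
Joint ranges: [-2.89, 2.89], [-0.75, 2.08], [0.22, 2.7], [-1.18, 4.32], [0.11, 2.71], [-2.7, 2.7]. Speed limits (rad/s): [2.57, 2.57, 3.14, 3.14, 3.14, 3.14].

INTERFACE

Orientations are given as [roll, pitch, yaw] about the fixed x, y, z axes, in that order (R = Rz(yaw) Ry(pitch) Rx(roll)).
In Python, from station import manip gives the robot as it stands.
- The arm moves only by the tool servo_tool, never from a script. Its argument "deltas" is a list that holds one entry, the list of rows, each a list of 5 numbers: the opening, from 0 (shut) to 1 (fully open), then the shift along the tool's x, y, z in mm, then the turn about the tool's z in rad. A call has exactly 5 rows; each row shifts and turns the commanded pose from where the row before left it, along the tool's axes as they then stand; what a row does not reach is not made up. A row lasts 1/10 s, in which the tool goes at most 50 mm and 8.59 degrees, less where a joint would pass 70% of its speed; a pose out of reach is approached as far as the arm can. A call with a gripper value outside its range is refused whole. The fingers move at their own pace and stop on an object; "squeeze" is the grip in N (left out, the last holds). Time passes only in rows, so rows that do not move let the fingers close, or fill a call up. It gives the time, the measured TCP pose, the force, the opening and the grip force at its end, in the units of the state.
- manip.observe(): the state, without advancing time (a new reading comes with each control period).
- manip.camera(name): name is "side" or "top" or "wrist"; returns a dict with "image" (400x640x3 uint8, red, green, blue), "fx", "fy", "cx", "cy" (pixels), "position" and "orientation" of the camera in the world; the wrist camera has in their place "T_tool_cam" (4x4, takes a point from camera to tool coordinates, whose origin is the TCP and whose axes are the flange's). Camera axes: x right, y down, z forward; pixel columns grow to the right and rows downward; lengths in mm; the calibration is good to about 2 mm. A picture is of the moment at which its call begins: read the wrist's pose just before it. There is no depth.
- manip.hand_in(): hands the job in; it is judged then, once.
The state is a dict: "clock": time; "joint_pos": joint angles; "qvel": joint speeds; "joint_torque": joint torques, N m; "tool_pos": TCP position; "tool_rot": TCP orientation; "ft_force": force on the tool from outside, world axes, zero at the start; "torque": the same for the moment, N m; "gripper_width": finger opening in mm; "finger_force": force on a finger pad.
Only numpy, scipy, OpenCV 4.12 (cv2) and the standard library are available. Lean on these libraries where they do the work, as an engineer would, in place of code of your own. Each camera call takes 0.05 s, during which the arm holds its last target. There are 200 camera calls.

TASK

Pull the flat gauge plate up out of the sprung ring cradle, hang it by its eye on the peg of the stand and let go of it. Then take the stoppered round flask from its cork ring, keep it upright, seat its ball in the sprung ring and press it fully down to the stop; the program finishes while still holding the flask pressed down. Leave everything else on the bench where it is.

Things in the scene. Friction and masses are not known exactly. Their poses are not given: they have to be found in the camera images.
- gauge: flat aluminium gauge plate, 8 mm thick (x), 170 mm tall (z), 90 to 145 g, upright in the cradle's slot (20 mm deep, 1.5 mm play) through the ring: pull straight up. Origin: centre of its lower end. Blade 36 mm wide (y) to z = 90 mm, 40 mm head with the eye, then from z = 130 to 170 mm a plain tab 24 mm wide, gripped from above across the thickness. Hung by its eye it hangs tab up.
- gauge_eye (a point): centre of the gauge's eye (22 mm across, axis along the gauge's x), 110 mm above the gauge's lower end and 60 mm below the top of its tab
- peg_stand: fixed steel stand: base 120 (x) x 80 (y) x 12 mm, 12 mm post at x = +40 mm; from its top, 165 mm high, one round peg 8 mm thick points to the stand's -x, rising 12 degrees, 75 mm long. Nothing stands higher than the peg. Origin: centre of the base's underside. The gauge goes on from the free end, its thickness along the stand's x.
- peg_mid (a point): point on the peg's centre line 173 mm high, 40 mm from the post, above the stand's origin
- peg_tip (a point): centre of the peg's free end, 35 mm from peg_mid towards the stand's -x, 181 mm high (round end reaches 4 mm further)
- cradle: fixed base of the sprung cradle: aluminium plate 120 x 120 x 12 mm, four guide rods with springs at 40 mm either way in x and y, nuts up to 102 mm high; in the middle a black block 58 (y) x 29 (x) mm, 32 mm high, with the gauge's slot. The gauge stands at its origin and yaw, lower end 12 mm up. Origin: centre of the base's underside.
- ring_top (a point): centre of the sprung steel ring's upper face, 90 mm above the bench when up, moving down with it. Ring: 52 mm inner, 84 mm outer diameter, 12 mm thick, lugs round the rods; the seated flask's lowest point is about 13 mm below this face.
- ring (a joint): how far the ring is pressed down, m: 0 up, 0.020 against its stop. The spring needs about 5 N to start and 14 N at the stop, so the flask's weight alone does not press it.
- flask: stoppered round-bottom glass flask, its pale ball part-filled with set resin; ball 64 mm across, straight neck 26 mm across from about 61 to 118 mm up (grip it there), dark stopper 24 mm across to 128 mm. Origin: lowest point of the ball, z up along the neck. 130 to 240 g. It stands in the cork ring.
- cork_ring: fixed cork ring that the flask stands in, 80 mm outer, 48 mm inner diameter, 25 mm high; the flask's lowest point sits about 14 mm above the bench. Origin: centre of its underside.
- beaker: bystander, leave it where it is: small open glass beaker, 52 mm wide, 55 mm tall. Origin: centre of its underside.
- jar: bystander, leave it where it is: small clear jar with black cap, 48 mm wide, about 50 mm tall. Origin: centre of its underside.
- clip: bystander, leave it where it is: binder clip on a white plate, 50 x 30 x 18 mm. Origin: centre of its underside.
- multimeter: bystander, leave it where it is: orange and grey multimeter lying flat, 170 x 80 x 43 mm. Origin: centre of its underside.
- cases: bystander, leave it where it is: two stacked flat plastic cases, 135 x 135 x 50 mm. Origin: centre of its underside.
- big_beaker: bystander, leave it where it is: tall open glass beaker, 80 mm wide, 110 mm tall. Origin: centre of its underside.
Mind the look-alikes: they are no part of the job. Several things have the shape of the peg_stand; the one meant has the colours described above. What is shaped like the flask but green is not meant.

How it is judged (in metres and radians):
On the way, in this order (a step that is already met when the one before it is completed fails the run):
1. the gauge hangs by its eye on the peg, let go (x of gauge_eye in the frame of peg_stand between -0.037 and 0.042 m and y of gauge_eye in the frame of peg_stand between -0.014 and 0.014 m and z of gauge_eye in the frame of peg_stand between 0.145 and 0.19 m and angle between gauge's own z axis and vertical below 0.45 rad and contact force between gauge and peg_stand above 0.3 N and contact force between gauge and the arm below 0.05 N and contact force between gauge and the fingers below 0.05 N), for 0.3 s.
2. the flask is pressed down in the sprung ring (value of joint ring above 0.0165 m and horizontal distance between flask and ring_top below 0.006 m and angle between flask's own z axis and vertical below 0.2 rad and contact force between flask and cradle above 8 N and (contact force between flask and the fingers above 3 N or contact force between flask and the arm above 3 N)), for 0.3 s.
At the end, for the whole second after the job is handed in: Gauge hangs by its eye on the peg (eye within 14 mm sideways, tilt under 0.45 rad), untouched by the robot; flask within 6 mm of the ring's centre, tilt under 0.2 rad, held by the robot, pressing with over 8 N, ring down over 16.5 of 20 mm (all of step 1 and all of step 2); the arm keeps its last pose, push and grip.
It fails at once if a bystander is moved more than 30 mm (distance of any of beaker, jar, clip, multimeter, cases, big_beaker from where it was at the start of the episode above 0.03 m).
It fails at once if the flask is tipped more than 0.7 rad (angle between flask's own z axis and vertical above 0.7 rad).
It also fails if it takes over 69 s, if anything falls off the work surface, if the arm or the gripper's body presses on something with over 40 N, if the wrist force passes 120 N, or if a joint passes its speed limit or range.

## Working session

There is one attempt and no reset: what is moved stays moved. The work goes in short steps, Python scripts to look and compute and a tool call to move; the robot and the scene stay as the last step left them, time stands still between calls to the robot, and variables do not carry over. Pictures are saved under pics/ and viewed, at most 10 in all, crops included, and the job is handed in when it is done.

Besides the shell and the picture viewer there is one more tool, called as name([rows], argument=value, ...), one row to a line, values as JSON. servo_tool: Moves the arm, as the interface text tells. Its arguments: {"type":"object","properties":{"deltas":{"type":"array","items":{"type":"array","items":{"type":"array","items":{"type":"number"}}}},"squeeze":{"type":"number"}},"required":["deltas"]}

```bash
ls; mkdir -p pics
cat > h.py <<'E'
import numpy as np, cv2, json
from station import manip
from scipy.spatial.transform import Rotation as R
def save(name,fn,crop=None,scale=1):
    c=manip.camera(name); im=c["image"][:,:,::-1].copy()
    cv2.imwrite('pics/'+fn+'_raw.png',im)
    json.dump({k:np.asarray(v).tolist() for k,v in c.items() if k!='image'},open('pics/'+fn+'.json','w'))
    if crop: x0,y0,x1,y1=crop; im=im[y0:y1,x0:x1]
    if scale!=1: im=cv2.resize(im,None,fx=scale,fy=scale,interpolation=cv2.INTER_CUBIC)
    cv2.imwrite('pics/'+fn+'.png',im); return c
E
python3 - <<'E'
from h import *
o=manip.observe(); print(o)
for n in ('top','side'):
    c=save(n,n); print({k:v for k,v in c.items() if k!='image'})
E
```

```text
pics
{'clock': 0.0, 'joint_pos': array([ 1.05600010e+00,  2.76583045e-01,  1.50613871e+00, -3.08842901e-05,
        1.36065806e+00, -1.21009360e-01]), 'qvel': array([ 7.42444185e-04,  4.45310859e-04, -1.58199804e-03,  1.17203183e-03,
       -9.07533388e-04,  9.50910001e-05]), 'joint_torque': array([-7.21720826e-04, -4.16777551e+01, -2.45801890e+01, -5.36811785e-04,
        1.11363214e-02, -2.92764319e-06]), 'tool_pos': array([220.35378388, 530.47296396, 195.5443365 ]), 'tool_rot': array([-3.13981492e+00, -1.85762960e-04,  2.74781209e+00]), 'ft_force': array([-0.17732614,  0.87787232, -0.24548405]), 'torque': array([0.00303097, 0.01198208, 0.00216114]), 'finger_force': 0.0, 'gripper_width': 85.26440923896787}
{'fx': 372.1722353453516, 'fy': 372.1722353453516, 'cx': 314.51124276411866, 'cy': 198.92622672770833, 'position': array([ 3.93694839e+02, -2.44743715e-01,  1.28306014e+03]), 'orientation': array([-3.04525013e+00, -7.68407485e-04, -1.57851694e+00])}
{'fx': 374.5241368121841, 'fy': 374.5241368121841, 'cx': 322.04658590255434, 'cy': 209.83319604046062, 'position': array([  23.88731183, -658.50441256,  914.41501039]), 'orientation': array([-2.33821877e+00, -1.29520945e-03, -6.20621071e-01])}
```

View pics/top.png

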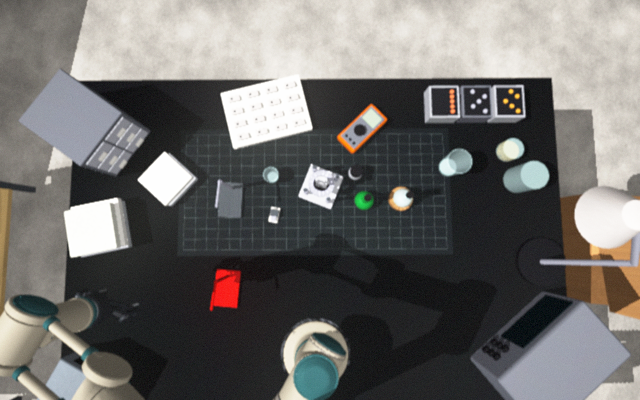

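View pics/side.png

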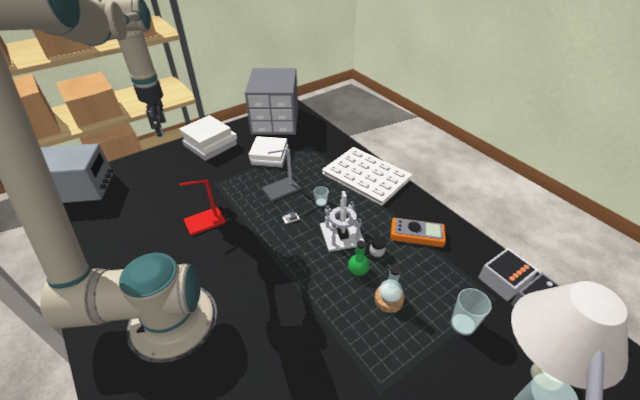

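Stand candidates: the steel-grey one at top (229,198) / side (281,188), and the red one at top (226,289) / side (204,222), which is a look-alike. Flask candidates: the pale one in cork at top (401,198) / side (390,295), and the green one at top (364,200), another look-alike. I choose grey and pale. The cradle with the gauge is at top (320,186). I'll check the choice in a close crop.

```bash
cat >> h.py <<'E'
def ray(cam,u,v):
    Rm=R.from_euler('xyz',cam['orientation']).as_matrix()
    d=Rm@np.array([(u-cam['cx'])/cam['fx'],(v-cam['cy'])/cam['fy'],1]); return np.array(cam['position'],float),d
def at_z(cam,u,v,z):
    p,d=ray(cam,u,v); return p+d*(z-p[2])/d[2]
def proj(cam,P):
    Rm=R.from_euler('xyz',cam['orientation']).as_matrix()
    q=Rm.T@(np.array(P,float)-cam['position']); return np.array([cam['fx']*q[0]/q[2]+cam['cx'],cam['fy']*q[1]/q[2]+cam['cy']])
def load(n): return json.load(open(f'pics/{n}.json'))
def wristcam(cam,o):
    T=np.eye(4);T[:3,:3]=R.from_euler('xyz',o['tool_rot']).as_matrix();T[:3,3]=o['tool_pos']
    M=T@np.array(cam['T_tool_cam']); return dict(fx=cam['fx'],fy=cam['fy'],cx=cam['cx'],cy=cam['cy'],position=M[:3,3].tolist(),orientation=R.from_matrix(M[:3,:3]).as_euler('xyz').tolist())
E
python3 - <<'E'
from h import *
t=cv2.imread('pics/top_raw.png')[150:230,200:430]; s=cv2.imread('pics/side_raw.png')[130:315,240:430]
a=cv2.resize(t,None,fx=3.4,fy=3.4,interpolation=cv2.INTER_CUBIC)
b=cv2.resize(s,None,fx=1.7,fy=1.7,interpolation=cv2.INTER_CUBIC)
out=np.zeros((a.shape[0]+b.shape[0],a.shape[1],3),np.uint8);out[:a.shape[0]]=a;out[a.shape[0]:,:b.shape[1]]=b
w=a.shape[1]-b.shape[1]-10
wr=manip.camera('wrist'); im=wr['image'][:,:,::-1]; w2=cv2.resize(im,(w,int(w*400/640))); out[a.shape[0]:a.shape[0]+w2.shape[0],-w:]=w2
print(out.shape,wr['fx'],wr['cx'],wr['cy'],np.array(wr['T_tool_cam']).round(3).tolist())
cv2.imwrite('pics/c1.png',out)
c=load('top')
for n,u,v,z in (('stand',229,198,6),('cradle',320,186,6),('flaskball',401,198,46),('gstop',320,180,180),('green',364,200,40)): print(n,at_z(c,u,v,z).round())
E
```

```text
(586, 782, 3) 323.3607973204745 321.873390802786 194.74397088674948 [[-0.001, -0.953, -0.302, 75.836], [1.0, -0.001, 0.001, 0.703], [-0.001, -0.302, 0.953, -176.683], [0.0, 0.0, 0.0, 1.0]]
stand [523. 293.   6.]
cradle [562. -22.   6.]
flaskball [ 514. -291.   46.]
gstop [557. -19. 180.]
green [ 509. -168.   40.]
```

View pics/c1.png

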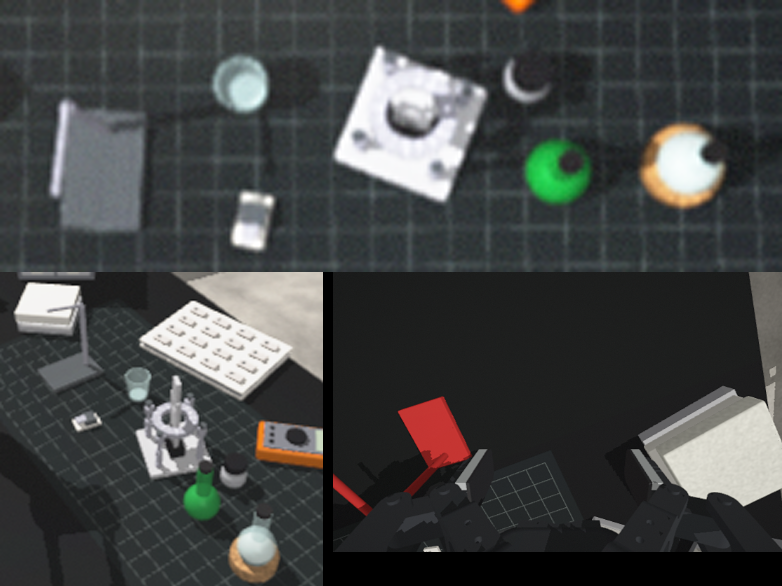

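The crop confirms it. The grey stand's post is at the far (+x) end with its peg towards the robot, and its base corners are at crop (65,110), (146,113), (140,231) and (60,228). The gauge stands in the white cradle at crop (412,105), and the pale flask in cork is at (683,160). I'll fly over the stand first for a close look.

```bash
cat >> h.py <<'E'
def plan(tp,tyaw,n,op,cur=None,cyaw=None):
    o=manip.observe(); p=np.array(o['tool_pos'] if cur is None else cur,float); y=o['tool_rot'][2] if cyaw is None else cyaw
    tp=np.array(tp,float); dy=(tyaw-y+np.pi)%(2*np.pi)-np.pi; rows=[]
    for i in range(n):
        tgt=p+(tp-p)/(n-i); a=dy/n
        M=R.from_euler('xyz',[np.pi,0,y]).as_matrix(); s=(M.T@(tgt-p)).round(1); t=round(-a,3)
        rows.append([op]+s.tolist()+[t]); p=p+M@s; y-=t
    for i in range(0,n,5): print(json.dumps([rows[i:i+5]]))
    print('end',p.round(1),round(y,3))
def st():
    o=manip.observe(); print(o['clock'],o['tool_pos'].round(1),o['tool_rot'].round(3),o['ft_force'].round(1),round(o['gripper_width'],1),round(o['finger_force'],1),o['joint_pos'].round(2))
E
python3 - <<'E'
from h import *
plan([480,285,390],2.05,10,1)
E
```

```text
[[[1, -33.4, -12.7, -19.4, 0.07], [1, -34.2, -10.4, -19.4, 0.07], [1, -34.8, -7.9, -19.4, 0.07], [1, -35.3, -5.5, -19.4, 0.07], [1, -35.6, -3.0, -19.4, 0.07]]]
[[[1, -35.7, -0.5, -19.5, 0.07], [1, -35.7, 2.0, -19.4, 0.07], [1, -35.5, 4.5, -19.5, 0.07], [1, -35.1, 7.0, -19.4, 0.07], [1, -34.4, 9.4, -19.5, 0.07]]]
end [480. 285. 390.] 2.048
```

servo_tool([
  [[1,-33,-13,-20,0.07],[1,-34,-10,-20,0.07],[1,-35,-8,-19,0.07],[1,-35,-5,-19,0.07],[1,-36,-3,-19,0.07]],
])

```text
clock: 0.65
tool_pos: [351.0, 407.6, 293.9]
tool_rot: [-3.141, -0.0, 2.395]
ft_force: [0.7, 0.8, 0.6]
gripper_width: 85.4
finger_force: 0.0
```

servo_tool([
  [[1,-36,-1,-20,0.07],[1,-36,2,-19,0.07],[1,-35,4,-20,0.07],[1,-35,7,-19,0.07],[1,-34,9,-20,0.07]],
])

```text
clock: 1.15
tool_pos: [479.7, 284.2, 391.9]
tool_rot: [-3.141, -0.0, 2.045]
ft_force: [0.0, 0.7, -0.0]
gripper_width: 85.4
finger_force: 0.0
```

Run:
```python
from h import *
import pickle
st(); o=manip.observe(); c=save('wrist','w1'); json.dump(wristcam(c,o),open('pics/w1.json','w'))
st()
o=manip.observe()
plan([510,-10,390],1.4,10,1)
```

```text
1.15 [479.7 284.2 391.9] [-3.141 -0.     2.045] [ 0.   0.7 -0. ] 85.4 0.0 [ 0.41  0.21  1.13  0.    1.8  -0.06]
1.2 [485.4 280.6 394.6] [3.135 0.006 2.037] [ 2.8 -1.   2. ] 85.7 0.0 [ 0.4   0.21  1.12 -0.01  1.8  -0.06]
[[[1, -27.1, -10.9, 0.5, 0.064], [1, -27.7, -9.1, 0.5, 0.064], [1, -28.2, -7.3, 0.4, 0.064], [1, -28.6, -5.5, 0.5, 0.064], [1, -28.9, -3.7, 0.4, 0.064]]]
[[[1, -29.1, -1.8, 0.5, 0.064], [1, -29.2, 0.1, 0.4, 0.064], [1, -29.1, 1.9, 0.5, 0.064], [1, -28.9, 3.8, 0.4, 0.064], [1, -28.6, 5.6, 0.5, 0.064]]]
end [510. -10. 390.] 1.397
```

View pics/w1.png

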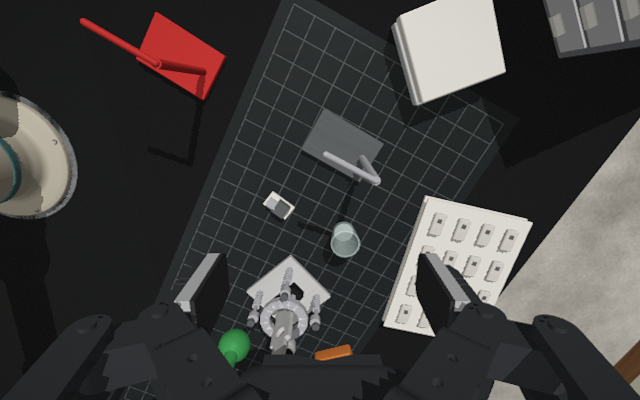

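The wrist view shows the stand at (342,145), with the peg's free end at (325,154) and the post top at (378,181). The cradle with the gauge is at (285,315).

Run:
```python
from h import *
c=load('w1'); print(c['position'],c['orientation'])
A=at_z(c,325,154,181.8);B=at_z(c,377,180,165+0); print('tip',A,'post',B, np.arctan2(*(B-A)[[1,0]]), np.linalg.norm((B-A)[:2]))
for q in ((302,148),(327,108),(384,143)): print(at_z(c,*q,12))
print('cr',at_z(c,285,318,90), 'gtop',at_z(c,285,340,182))
t=load('top')
for q in ((65,110),(146,113),(140,231),(60,228)): print('top',at_z(t,200+q[0]/3.4,150+q[1]/3.4,12))
print('top tip',at_z(t,200+55/3.4,150+193/3.4,181),at_z(t,200+68/3.4,150+103/3.4,165))
```

```text
[445.91247199710403, 352.8559542676686, 568.5603033214759] [2.8361665153955826, -0.0006158137975658118, 0.4734021122185872]
tip [481.58347991 292.01477051 181.8       ] post [558.35810467 289.88926588 165.        ] -0.02767791899898876 76.80404141264715
[457.12218959 256.48984971  12.        ]
[464.81398865 335.4197196   12.        ]
[578.73674641 328.45128951  12.        ]
cr [560.99619859 -13.79453108  90.        ] gtop [555.15750941  22.02088294 182.        ]
top [576.39847327 326.03784574  12.        ]
top [572.70668665 243.94006685  12.        ]
top [453.22192479 248.67557603  12.        ]
top [456.85150816 329.0336445   12.        ]
top tip [479.04728935 290.14587782 181.        ] [560.68571167 284.19433151 165.        ]
```

servo_tool([
  [[1,-27,-11,0,0.064],[1,-28,-9,0,0.064],[1,-28,-7,0,0.064],[1,-29,-5,0,0.064],[1,-29,-4,0,0.064]],
])

```text
clock: 1.7
tool_pos: [493.2, 139.0, 391.0]
tool_rot: [-3.141, -0.0, 1.726]
ft_force: [0.5, 0.2, -0.3]
gripper_width: 85.6
finger_force: 0.0
```

servo_tool([
  [[1,-29,-2,0,0.064],[1,-29,0,0,0.064],[1,-29,2,0,0.064],[1,-29,4,0,0.064],[1,-29,6,0,0.064]],
])

```text
clock: 2.2
tool_pos: [507.3, -6.3, 391.0]
tool_rot: [-3.141, -0.0, 1.406]
ft_force: [0.5, -0.2, 0.5]
gripper_width: 85.4
finger_force: 0.0
```

servo_tool([
  [[1,0,0,0,0],[1,0,0,0,0],[1,0,0,0,0],[1,0,0,0,0],[1,0,0,0,0]],
])

```text
clock: 2.7
tool_pos: [507.5, -4.4, 391.5]
tool_rot: [3.141, -0.0, 1.409]
ft_force: [0.2, -0.7, -0.5]
gripper_width: 85.3
finger_force: 0.0
```

Run:
```python
from h import *
st(); o=manip.observe(); c=save('wrist','w2'); json.dump(wristcam(c,o),open('pics/w2.json','w'))
st()
```

```text
2.7 [507.5  -4.4 391.5] [ 3.141 -0.     1.409] [ 0.2 -0.7 -0.5] 85.3 0.0 [-0.15  0.12  1.23  0.    1.78  0.02]
2.75 [507.5  -4.5 391.4] [ 3.142 -0.     1.409] [-0.4  0.1 -0.3] 85.7 0.0 [-0.15  0.12  1.23  0.    1.78  0.02]
```

View pics/w2.png

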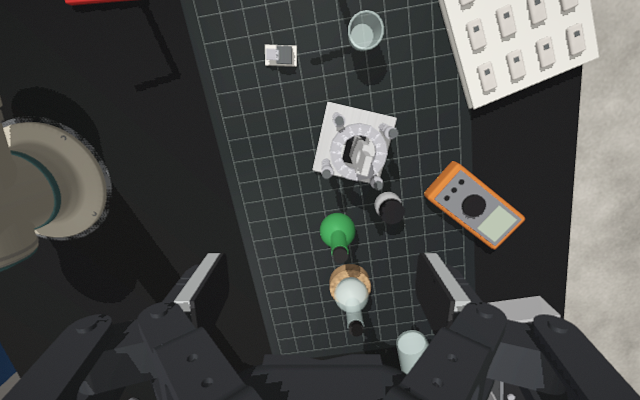

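The cradle is at (355,147), with the gauge tab near (362,155). The pale flask is at (350,293) with its stopper at (355,328). I'll enlarge the cradle.

Run:
```python
from h import *
im=cv2.imread('pics/w2_raw.png')[95:205,300:420]; cv2.imwrite('pics/w2c.png',cv2.resize(im,None,fx=5,fy=5,interpolation=cv2.INTER_CUBIC))
```

```text
(no output)
```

View pics/w2c.png

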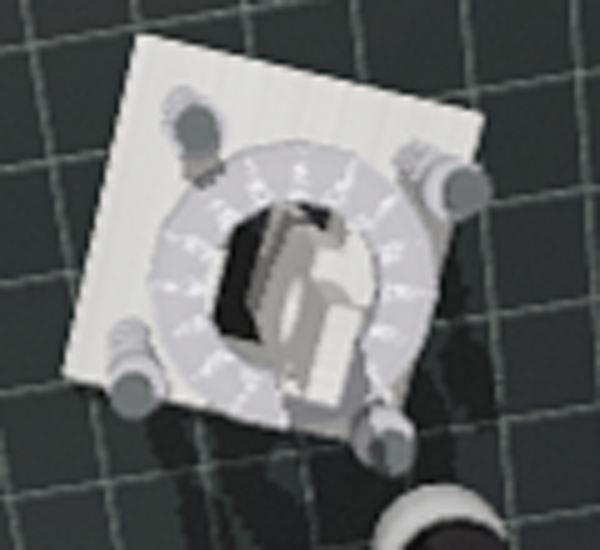

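The top face of the tab is the bright quad around crop (334,355), full image (366.8,166). The four nuts are at crop (197,127), (465,190), (388,447) and (135,393). I'll compute the centre and yaw from these.

Run:
```python
from h import *
c=load('w2'); f=lambda x,y,z: at_z(c,300+x/5,95+y/5,z)
N=np.array([f(*q,102) for q in ((197,127),(465,190),(388,447),(135,393))]); print(N.round(1),N.mean(0)); 
for i in range(4): d=N[(i+1)%4]-N[i]; print(np.linalg.norm(d).round(1), np.degrees(np.arctan2(d[1],d[0])).round(1))
P=np.array([f(*q,12) for q in ((138,35),(485,115),(66,377))]); print('plate',P.round(1),(P[1]+P[2])/2)
for i,j in ((0,1),(2,0)): d=P[j]-P[i]; print(np.linalg.norm(d).round(1), np.degrees(np.arctan2(d[1],d[0])).round(1))
T=np.array([f(*q,182) for q in ((323,301),(366,310),(345,407),(302,396))]); print(T.round(1),T.mean(0))
print('ring centre',f(295,290,90))
# flask
print('flask stopper top', at_z(c,355,331,142), 'ball centre', at_z(c,350,293,46))
C=N.mean(0)[:2]
plan([C[0],C[1],330],1.20,5,0.6)
```

```text
[[540.   31.3 102. ]
 [612.9   1.6 102. ]
 [582.9 -70.5 102. ]
 [510.7 -41.9 102. ]] [561.64085298 -19.87068318 102.        ]
78.7 -22.2
78.2 -112.6
77.6 158.4
78.9 68.2
plate [[528.8  56.1  12. ]
 [639.7  11.9  12. ]
 [485.7 -54.2  12. ]] [562.67209747 -21.17163917  12.        ]
119.4 -21.8
118.5 68.7
[[560.8  -7.2 182. ]
 [570.8 -11.1 182. ]
 [562.9 -34.3 182. ]
 [552.8 -29.8 182. ]] [561.84960326 -20.59138434 182.        ]
ring centre [562.45422068 -21.3969586   90.        ]
flask stopper top [ 515.31622681 -293.71444142  142.        ] ball centre [ 516.04115148 -289.24705415   46.        ]
[[[0.6, -1.3, 11.2, 12.3, 0.042], [0.6, -0.8, 11.2, 12.3, 0.042], [0.6, -0.3, 11.3, 12.3, 0.042], [0.6, 0.1, 11.2, 12.3, 0.042], [0.6, 0.6, 11.3, 12.2, 0.042]]]
end [561.7 -19.9 330. ] 1.199
```

Nuts, plate and tab top all agree: centre (562,-20.7), yaw -21.7°, so tool yaw is 1.193.

servo_tool([
  [[0.5,-1,11,12,0.043],[0.5,-1,11,12,0.043],[0.5,0,11,12,0.043],[0.5,0,11,12,0.043],[0.5,0,11,12,0.044]],
])

```text
clock: 3.25
tool_pos: [560.8, -20.4, 330.9]
tool_rot: [3.142, -0.0, 1.191]
ft_force: [-0.0, 0.6, 1.0]
gripper_width: 42.4
finger_force: 0.0
```

servo_tool([
  [[0.5,0,0,20,0],[0.5,0,0,25,0],[0.5,0,0,25,0],[0.5,0,0,15,0],[0.5,0,0,0,0]],
])

```text
clock: 3.75
tool_pos: [558.8, -20.1, 244.0]
tool_rot: [-3.136, 0.001, 1.193]
ft_force: [-0.9, -1.2, -0.2]
gripper_width: 42.6
finger_force: 0.0
```

Run:
```python
from h import *
st(); o=manip.observe(); c=save('wrist','w3'); json.dump(wristcam(c,o),open('pics/w3.json','w'))
plan([562,-20.7,152],1.193,5,0.5)
```

```text
3.75 [558.8 -20.1 244. ] [-3.136e+00  1.000e-03  1.193e+00] [-0.9 -1.2 -0.2] 42.6 0.0 [-0.16  0.23  1.45  0.    1.47  0.22]
[[[0.5, 0.1, 0.4, 18.7, -0.0], [0.5, 0.1, 0.4, 18.7, -0.0], [0.5, 0.1, 0.4, 18.7, -0.0], [0.5, 0.1, 0.5, 18.8, -0.0], [0.5, 0.1, 0.4, 18.7, -0.0]]]
end [562.  -20.6 152. ] 1.192
```

View pics/w3.png

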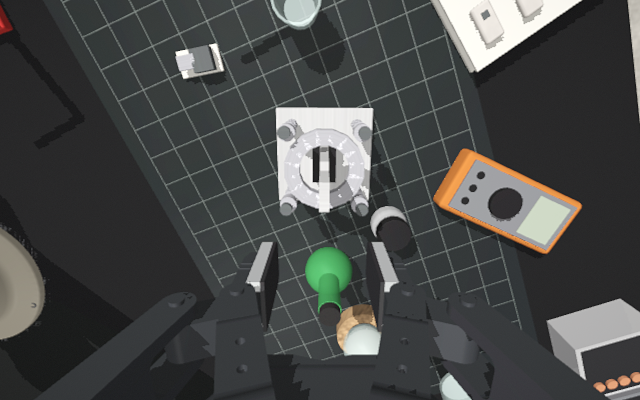

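The tab top is at (325,197), aligned with the fingers, which sit at columns 260 and 385. I'll verify it numerically.

Run:
```python
from h import *
st(); c=load('w3'); print(at_z(c,324.5,197,182), proj(c,[562,-20.7,182]), proj(c,[562,-20.7,12]))
plan([562,-20.7,152],1.193,5,0.5)
```

```text
3.8 [559.9 -20.3 245.6] [-3.14   0.     1.192] [-1.1  0.5  0.2] 42.5 0.0 [-0.16  0.23  1.45  0.    1.47  0.22]
[561.76823301 -20.6261426  182.        ] [324.81303259 196.97941909] [324.22923234 156.0168822 ]
[[[0.5, 0.1, 0.4, 18.7, -0.0], [0.5, 0.1, 0.4, 18.7, -0.0], [0.5, 0.1, 0.4, 18.7, -0.0], [0.5, 0.1, 0.5, 18.8, -0.0], [0.5, 0.1, 0.4, 18.7, -0.0]]]
end [562.  -20.6 152. ] 1.192
```

Prediction and picture agree within 1 mm. I'll descend and grip.

servo_tool([
  [[0.5,0,0.5,19,0],[0.5,0,0.5,19,0],[0.5,0,0.5,19,0],[0.5,0,0.5,19,0],[0.5,0,0,17,0]],
])

```text
clock: 4.3
tool_pos: [563.5, -21.5, 154.2]
tool_rot: [3.139, -0.001, 1.192]
ft_force: [-0.4, -0.2, -0.0]
gripper_width: 42.7
finger_force: 0.0
```

servo_tool([
  [[0.5,0,0,0,0],[0,0,0,0,0],[0,0,0,0,0],[0,0,0,0,0],[0,0,0,0,0]],
], squeeze=60)

```text
clock: 4.8
tool_pos: [562.8, -21.6, 154.3]
tool_rot: [3.14, -0.0, 1.192]
ft_force: [1.4, -0.0, -0.5]
gripper_width: -0.1
finger_force: 0.0
```

Run:
```python
from h import *
st()
```

```text
4.8 [562.8 -21.6 154.3] [ 3.14  -0.     1.192] [ 1.4 -0.  -0.5] -0.1 0.0 [-0.16  0.28  1.6   0.    1.25  0.22]
```

The grip closed on nothing (width -0.1), so I'll look.

Run:
```python
from h import *
st(); o=manip.observe(); c=save('wrist','w4'); W=wristcam(c,o); json.dump(W,open('pics/w4.json','w'))
s=save('side','s4')
a=cv2.imread('pics/w4_raw.png')[60:360,170:470]; b=cv2.imread('pics/s4_raw.png')[150:290,280:420]
cv2.imwrite('pics/w4c.png',np.hstack([cv2.resize(a,(400,400)),cv2.resize(b,(400,400),interpolation=cv2.INTER_CUBIC)]))
S=load('s4'); print('side tab top pred',proj(S,[562,-21,182]),proj(S,o['tool_pos']),'wrist',proj(W,[562,-21,182]),proj(W,o['tool_pos']))
```

```text
4.8 [562.8 -21.6 154.3] [ 3.14  -0.     1.192] [ 1.4 -0.  -0.5] -0.1 0.0 [-0.16  0.28  1.6   0.    1.25  0.22]
side tab top pred [344.40253435 192.86639766] [344.35514474 199.78085141] wrist [317.74335286 251.52963472] [319.88476317 230.15724779]
```

View pics/w4c.png

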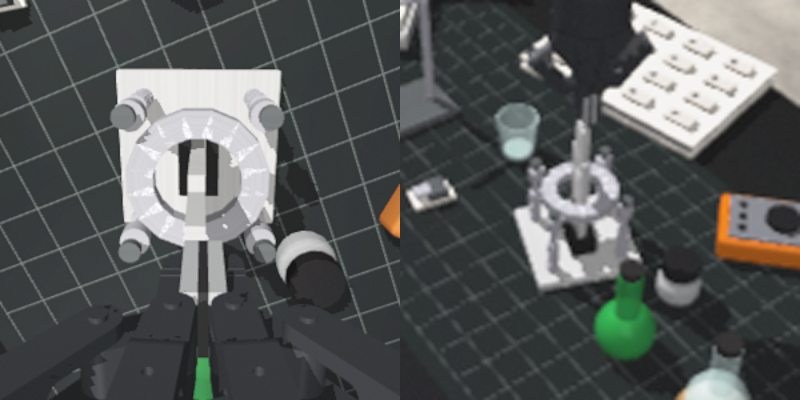

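Run:
```python
from h import *
W=load('w4'); 
C=np.array([562,-20.7]); a=np.radians(-21.7); Rm=np.array([[np.cos(a),-np.sin(a)],[np.sin(a),np.cos(a)]])
for s in ((-1,1),(1,1),(-1,-1),(1,-1)):
    p=C+Rm@(40*np.array(s)); print(s,proj(W,[*p,102]).round(1))
print('obs',(263.75,146),(368.75,146),(267.5,246),(367,246))
for s in ((-1,1),(1,1)): p=C+Rm@(60*np.array(s)); print('plate',proj(W,[*p,12]).round(1))
for z in (102,122,130,142,182): print('tab edge near cam',z,[proj(W,[*(C+Rm@np.array([x,12])),z]).round(0).tolist() for x in (-4,4)])
im=cv2.imread('pics/w4_raw.png')
for v in range(170,300,6): print(v,im[v,300:346:3,1])
```

```text
(-1, 1) [262.  147.8]
(1, 1) [374.7 147.7]
(-1, -1) [267.8 249.6]
(1, -1) [369.8 249.4]
obs (263.75, 146) (368.75, 146) (267.5, 246) (367, 246)
plate [256.3 111.8]
plate [381.7 111.7]
tab edge near cam 102 [[313.0, 186.0], [324.0, 186.0]]
tab edge near cam 122 [[312.0, 194.0], [324.0, 194.0]]
tab edge near cam 130 [[312.0, 197.0], [324.0, 197.0]]
tab edge near cam 142 [[312.0, 203.0], [325.0, 203.0]]
tab edge near cam 182 [[309.0, 229.0], [325.0, 229.0]]
170 [165 128  37  38  43 116 111 111 120  38  54  68 163 224 216 211]
176 [239 132  38  36 168 191 190 190 123  38  38  58 165 166 180 214]
182 [235 206  36  36 183 188 189 189 124  38  37  89 165 166 160 232]
188 [235 208  37  34 194 190 189 188 130  38  36  89 165 167 165 162]
194 [235 209  36  27 238 236 235 236 105  37  38 112 165 167 165 162]
200 [234 210  38  29 238 237 235 236 111  37  38 118 165 167 165 162]
206 [235 237 115  83 191 190 190 190  87  63  62 117 165 167 166 156]
212 [233 237 234 229 190 191 191 191 169 169 163 165 165 170 100  96]
218 [136 189 239 212 191 191 191 191 173 169 169 131  98  98 145 145]
224 [234 19
[... 166 characters left out ...]
241 148 151 149 149 145 145 147]
242 [146 221 219 174 176 176 150  48  43 179 177 177 143  56  61  60]
248 [ 81 122  61 177 176 175 151  48  44 179 176 176 164  39  41  42]
254 [ 59  59 101 177 176 176 138  49  47 179 176 176 181  31  60  60]
260 [ 58  59 158 176 176 176 138  49  46 180 176 176 177  26  60  54]
266 [ 87  85 167 176 176 176 130  49  47 180 175 176 177  83  50  50]
272 [ 60  56 179 176 176 176 107  52  48 171 176 176 176 134  35  52]
278 [ 59  54 182 159 172 173 105  49  47 168 173 173 177 165  39  60]
284 [ 58  59  60  60  58 133 123  78  76 226  69  58  59  59  59  59]
290 [74 56 59 59 60 59 47 53 52 54 58 59 59 65 82 86]
296 [59 60 59 60 58 42 48 50 53 56 59 61 59 59 58 59]
```

The tab's top face (rows 229–240, columns 309–325) is where predicted. The closed fingertips occlude it at rows 240–280, which puts the real tips about 40 mm behind the reported TCP, 12 mm above the tab. That fits the finger gap in the earlier views (42.6 mm ≙ 95 px). So I'll reopen and go about 40 mm deeper; TCP at 114 would still clear the nuts at 102.

servo_tool([
  [[0.5,0,-2,0,0],[0.5,0,0,0,0],[0.5,0,0,0,0],[0.5,0,0,0,0],[0.5,0,0,0,0]],
])

```text
clock: 5.4
tool_pos: [560.4, -20.8, 153.4]
tool_rot: [-3.142, -0.0, 1.192]
ft_force: [-0.1, -0.3, -0.5]
gripper_width: 42.8
finger_force: 0.0
```

servo_tool([
  [[0.5,0,0,10,0],[0.5,0,0,10,0],[0.5,0,0,10,0],[0.5,0,0,9,0],[0.5,0,0,0,0]],
])

```text
clock: 5.9
tool_pos: [559.0, -20.6, 112.4]
tool_rot: [-3.138, 0.001, 1.192]
ft_force: [-0.5, -0.9, -0.1]
gripper_width: 42.7
finger_force: 0.0
```

servo_tool([
  [[0,0,0,0,0],[0,0,0,0,0],[0,0,0,0,0],[0,0,0,0,0],[0,0,0,0,0]],
], squeeze=60)

```text
clock: 6.4
tool_pos: [560.8, -20.8, 115.0]
tool_rot: [3.14, -0.0, 1.192]
ft_force: [0.3, 0.7, 1.9]
gripper_width: 6.9
finger_force: 58.8
```

Gripped (6.9 mm wide, 59 N), which confirms the 40 mm tip offset. The eye is therefore about 7 mm above the reported TCP. I'll pull straight up.

servo_tool([
  [[0,0,0,-8,0],[0,0,0,-15,0],[0,0,0,-27,0],[0,0,0,-30,0],[0,0,0,-30,0]],
])

```text
clock: 6.9
tool_pos: [560.1, -20.8, 225.6]
tool_rot: [-3.141, 0.0, 1.192]
ft_force: [0.8, -0.6, 0.7]
gripper_width: 7.5
finger_force: 58.5
```

Run:
```python
from h import *
st(); plan([435,291,225],1.526,15,0)
```

```text
6.9 [560.1 -20.8 225.6] [-3.141  0.     1.192] [ 0.8 -0.6  0.7] 7.5 58.5 [-0.16  0.24  1.48  0.    1.42  0.22]
[[[0, 16.2, -15.4, 0.0, -0.022], [0, 16.6, -15.1, 0.0, -0.022], [0, 16.9, -14.7, 0.0, -0.022], [0, 17.2, -14.3, 0.1, -0.022], [0, 17.5, -14.0, 0.0, -0.022]]]
[[[0, 17.8, -13.6, 0.1, -0.022], [0, 18.1, -13.2, 0.0, -0.022], [0, 18.4, -12.8, 0.1, -0.022], [0, 18.7, -12.3, 0.0, -0.022], [0, 18.9, -11.9, 0.1, -0.022]]]
[[[0, 19.2, -11.5, 0.0, -0.022], [0, 19.5, -11.1, 0.1, -0.022], [0, 19.7, -10.7, 0.0, -0.022], [0, 19.9, -10.2, 0.1, -0.022], [0, 20.2, -9.8, 0.0, -0.022]]]
end [435. 291. 225.] 1.522
```

servo_tool([
  [[0,16,-15,0,-0.022],[0,17,-15,0,-0.022],[0,17,-15,0,-0.022],[0,17,-14,0,-0.022],[0,18,-14,0,-0.022]],
])

```text
clock: 7.4
tool_pos: [518.9, 84.2, 224.8]
tool_rot: [3.141, -0.0, 1.302]
ft_force: [-0.3, -0.2, -0.3]
gripper_width: 7.2
finger_force: 58.7
```

servo_tool([
  [[0,18,-14,0,-0.022],[0,18,-13,0,-0.022],[0,18,-13,0,-0.022],[0,19,-12,0,-0.022],[0,19,-12,0,-0.022]],
])

```text
clock: 7.9
tool_pos: [477.0, 188.3, 224.8]
tool_rot: [3.141, -0.0, 1.413]
ft_force: [-0.2, -0.3, -1.0]
gripper_width: 7.1
finger_force: 58.6
```

servo_tool([
  [[0,19,-11,0,-0.022],[0,19,-11,0,-0.022],[0,20,-11,0,-0.022],[0,20,-10,0,-0.022],[0,20,-10,0,-0.022]],
])

```text
clock: 8.4
tool_pos: [435.6, 291.8, 224.8]
tool_rot: [3.141, -0.0, 1.523]
ft_force: [-0.5, -0.5, -1.2]
gripper_width: 7.1
finger_force: 58.6
```

servo_tool([
  [[0,0,0,-15,0],[0,0,0,-15,0],[0,0,0,-15,0],[0,0,0,0,0],[0,0,0,0,0]],
])

```text
clock: 8.9
tool_pos: [435.9, 290.9, 269.4]
tool_rot: [3.141, -0.0, 1.522]
ft_force: [0.0, -0.3, -0.7]
gripper_width: 7.1
finger_force: 58.7
```

Run:
```python
from h import *
st(); o=manip.observe(); c=save('wrist','w5'); o2=manip.observe(); st()
W=wristcam(c,o); json.dump(W,open('pics/w5.json','w'))
print(proj(W,[481,291,181]),proj(W,[559,288,165]),proj(W,[516,290,12]))
S=save('side','s5'); S=load('s5'); print(proj(S,[481,291,181]),proj(S,o['tool_pos']))
t=o['tool_pos']
a=cv2.imread('pics/w5_raw.png')[100:340,250:490]; b=cv2.imread('pics/s5_raw.png')[120:220,200:320]
cv2.imwrite('pics/w5c.png',np.hstack([cv2.resize(a,(400,400)),cv2.resize(b,(400,333),interpolation=cv2.INTER_CUBIC)[:333].copy() if 0 else cv2.copyMakeBorder(cv2.resize(b,(400,333),interpolation=cv2.INTER_CUBIC),0,67,0,0,cv2.BORDER_CONSTANT)]))
```

```text
8.9 [435.9 290.9 269.4] [ 3.141 -0.     1.522] [ 0.  -0.3 -0.7] 7.1 58.7 [0.46 0.16 1.47 0.   1.5  0.5 ]
8.95 [435.6 290.7 268.8] [-3.141  0.     1.522] [-0.4  0.3 -0.7] 7.2 58.7 [0.46 0.17 1.48 0.   1.5  0.5 ]
[372.97474837 185.10913401] [457.17889803 179.30292777] [379.89640176 150.54787632]
[268.0102358  152.24230116] [252.69456254 133.84449018]
```

View pics/w5c.png

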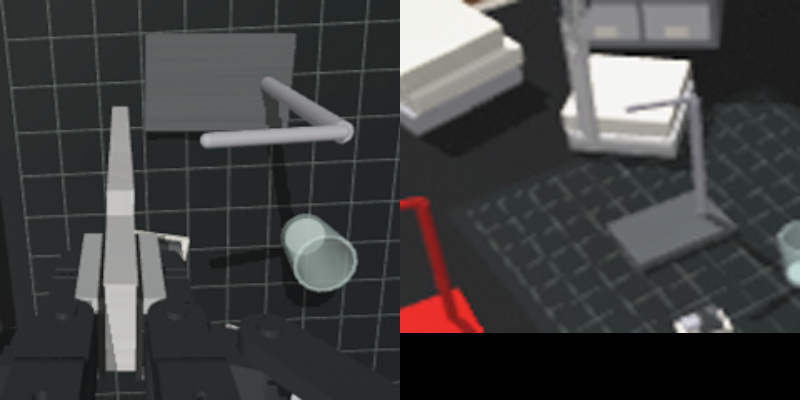

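The wrist crop shows the peg's free end at (207,140) and the post top at (345,131), within 2 px of prediction. The gauge hangs straight at column 120. I'll compute the approach.

Run:
```python
from h import *
W=load('w5'); A=at_z(W,250+208/1.6667,100+140/1.6667,181); B=at_z(W,250+342/1.6667,100+131/1.6667,165+0)
print(A,B,np.linalg.norm((B-A)[:2]),np.arctan2(B[1]-A[1],B[0]-A[0]))
# gauge position: bottom end (z=TCP+7-110) near edge y=+18, crop cols 112..128 row 107
st()
o=manip.observe(); zb=o['tool_pos'][2]+7-110
print('gauge bottom near edge',at_z(W,250+120/1.6667,100+107/1.6667,zb), 'head near edge z+97 row190',at_z(W,250+120/1.6667,100+190/1.6667,zb+130))
```

```text
[482.55134674 291.90514574 181.        ] [557.17140105 288.74549873 165.        ] 74.68691903955329 -0.042317855646998435
9.0 [435.5 290.6 268.5] [-3.140e+00  1.000e-03  1.522e+00] [ 0.6 -1.  -0.7] 7.2 58.7 [0.46 0.17 1.48 0.   1.5  0.5 ]
gauge bottom near edge [438.39746361 307.97063943 165.53625097] head near edge z+97 row190 [438.31054367 310.55684415 295.53625097]
```

Peg tip is (482.5,291.9) with yaw -0.042; the gauge is at (438.4,290.2). I'll bring the eye to z≈181, then thread it on.

servo_tool([
  [[0,1,0,18,0],[0,0.5,0,20,0],[0,0,0,20,0],[0,0,0,20,0],[0,0,0,16,0]],
])

```text
clock: 9.5
tool_pos: [435.0, 291.9, 173.2]
tool_rot: [-3.139, 0.001, 1.522]
ft_force: [0.4, -0.0, -0.9]
gripper_width: 7.3
finger_force: 58.7
```

servo_tool([
  [[0,0,0,0,0],[0,0,8,0,0],[0,0,8,0,0],[0,0,9,0,0],[0,0,10,0,0]],
])

```text
clock: 10.0
tool_pos: [472.6, 290.9, 176.2]
tool_rot: [3.14, -0.001, 1.522]
ft_force: [-0.0, 0.0, -0.3]
gripper_width: 7.2
finger_force: 58.7
```

servo_tool([
  [[0,0,8,1,0],[0,0,8,2,0],[0,0,8,2,0],[0,0,8,2,0],[0,0,8,2,0]],
])

```text
clock: 10.5
tool_pos: [511.6, 288.7, 166.1]
tool_rot: [-3.141, 0.0, 1.522]
ft_force: [-0.3, 0.6, -0.8]
gripper_width: 7.2
finger_force: 58.8
```

Run:
```python
from h import *
st(); o=manip.observe(); c=save('wrist','w6'); W=wristcam(c,o); json.dump(W,open('pics/w6.json','w')); st()
save('side','s6')
print(proj(W,[482.5,291.9,181]),proj(W,[557,289,165]))
im=cv2.imread('pics/w6_raw.png')
for v in range(170,230,4): print(v,im[v,270:420:6,1])
```

```text
10.5 [511.6 288.7 166.1] [-3.141  0.     1.522] [-0.3  0.6 -0.8] 7.2 58.8 [0.4  0.31 1.53 0.   1.3  0.44]
10.55 [513.1 288.6 165.7] [3.141 0.    1.521] [ 1.4 -0.2 -0.7] 7.1 58.7 [ 0.39  0.31  1.53 -0.    1.3   0.44]
[265.9781696  237.55283984] [395.87458165 224.78177063]
170 [ 96  96  95  96  95  95  96  96 161 159  95  95  95  95  94 114 142 103
  95  42  42  41  47  40  41]
174 [ 95  96  95  97  97  95  94  95 162 161  95  96  95  96  96  70 137 139
  95  43  44  40  48  41  41]
178 [ 91  98  99 100 100 100  99  98 164 163  98  98  98  98  98  72 125 143
  97  41  40  40  53  40  40]
182 [ 82  99  98  98  98  98  98  99 163 163  97  98  98  98  98  98 115 141
 134  42  41  41  63  42  40]
186 [ 85  97  97  98  97  97  98  98 165 165  96  97  96  97  97  97  85 136
 142  38  41  41  66  42  41]
190 [ 82 100 101 100 100 100 100  99 165 166  98  98  98  97  98  98  58 125
 142 124  41  41  79  41  42]
194 [ 64  98  97  96  96  96  95  96 163 160  94  96  96  94  94  95  57 115
 140 140  83  98  98  77  65]
198 [ 46  98  98  99  99  99 100 100 159 160  54 101  98 100  99  98  59  89
 135 142  91  41  89  42  40]
202 [ 40 102 102 102 101 101 102 101 162 160  55  67 103 103 103 103  80  58
 124 142 136  39  90  39  40]
206 [ 46  31  31  31  30  30  41  27 159 163  61  26  27  25  25  24  24  23
 116 139 143  48  91  40  39]
210 [ 46  44  46  45  46  44  73  42 162 161  91  23  41  43  42  37  38  24
  96 133 143 133  84  39  39]
214 [ 47  46  46  47  46  44  77  40 184 184 137  26  41  40  39  39  40  24
  32 123 141 139  76  39  39]
218 [ 45  44  45  44  44  43  79  39 197 195 149  25  41  42  40  39  39  23
  23 116 166 174 162  39  39]
222 [ 47  43  45  44  44  44  86  41 197 195 120  23  30  39 101 136 149 159
 163 165 169 171 165  38  39]
226 [ 45  49  43  43  41  35 102 134 197 195 132 149 168 170 172 173 175 177
 177 179 178 176 124  98  87]
```

Threaded without contact force, with the peg visible to the right of the gauge at rows 222–228. I'll lower gently.

servo_tool([
  [[0,0,1,1,0],[0,0,0,1,0],[0,0,0,1,0],[0,0,0,1,0],[0,0,0,0,0]],
])

```text
clock: 11.1
tool_pos: [511.7, 288.8, 162.4]
tool_rot: [-3.141, -0.0, 1.522]
ft_force: [-0.5, 0.8, -1.5]
gripper_width: 7.0
finger_force: 58.7
```

servo_tool([
  [[0,0,0,1,0],[0,0,0,1,0],[0,0,0,0,0],[0,0,0,0,0],[0,0,0,0,0]],
])

```text
clock: 11.6
tool_pos: [512.1, 288.9, 160.7]
tool_rot: [3.141, -0.0, 1.522]
ft_force: [0.7, 0.2, 2.0]
gripper_width: 7.4
finger_force: 59.2
```

Run:
```python
from h import *
st(); im=cv2.imread('pics/w6_raw.png')
for v in range(228,252,4): print(v,im[v,252:420:6,1])
```

```text
11.6 [512.1 288.9 160.7] [ 3.141 -0.     1.522] [0.7 0.2 2. ] 7.4 59.2 [0.4  0.32 1.54 0.   1.29 0.44]
228 [ 46  46  44  42  51  74 133 143 155 160 164 199 197 134 156 174 176 178
 178 179 177 176 172 170 166 156  36  38]
232 [ 42  63 166 166 169 171 173 175 177 179 180 161 162 131 120 172 170 166
 162 157 153 144 134 115 105 119  39  39]
236 [ 46  99 188 182 183 180 178 175 172 168 164 162 162 141 119 133 105  73
  50  35  34  23  38  38  35  80  41  40]
240 [ 46  50 178 163 160 155 151 141 137 141  46 161 161 135 138 141  34  39
  38  39  38  24  37  40  39  73  38  40]
244 [ 48  47  93  70  94  42  43  43 133 148  23 161 162 150 148 149  35  39
  38  39  37  26  34  40  41  72  40  39]
248 [ 46  45  44  47  71  45  43  45 144 148  23 161 161 166 149 148  24  40
  40  40  37  24  28  40  40  63  39  39]
```

The peg runs on both sides of the gauge and the force shows it resting (Fz +2 N). Release, then lift.

servo_tool([
  [[0.15,0,0,0,0],[0.3,0,0,0,0],[0.45,0,0,0,0],[0.45,0,0,0,0],[0.45,0,0,0,0]],
], squeeze=40)

```text
clock: 12.1
tool_pos: [512.1, 288.8, 160.4]
tool_rot: [-3.142, -0.0, 1.522]
ft_force: [-0.1, 0.6, -0.5]
gripper_width: 38.5
finger_force: 0.0
```

servo_tool([
  [[0.45,0,0,-10,0],[0.45,0,0,-25,0],[0.45,0,0,-35,0],[0.45,0,0,-35,0],[0.45,0,0,-35,0]],
])

```text
clock: 12.6
tool_pos: [511.9, 288.7, 302.7]
tool_rot: [3.141, -0.0, 1.522]
ft_force: [0.5, 0.4, 0.0]
gripper_width: 38.3
finger_force: 0.0
```

Run:
```python
from h import *
st(); o=manip.observe(); c=save('wrist','w7'); W=wristcam(c,o); json.dump(W,open('pics/w7.json','w')); save('side','s7')
a=cv2.imread('pics/w7_raw.png')[90:330,250:490]; b=cv2.imread('pics/s7_raw.png')[130:200,250:320]
# flask crop from top + w2
cc=cv2.imread('pics/w2_raw.png')[245:345,310:410]
r=lambda x:cv2.resize(x,(400,400),interpolation=cv2.INTER_CUBIC)
cv2.imwrite('pics/w7c.png',cv2.resize(np.hstack([r(a),r(b)]),None,fx=1,fy=1))
plan([516,-293,330],0.8,15,0.6)
```

```text
12.6 [511.9 288.7 302.7] [ 3.141 -0.     1.522] [0.5 0.4 0. ] 38.3 0.0 [0.4  0.26 1.27 0.   1.61 0.44]
[[[0.6, -38.8, 2.0, -1.5, 0.048], [0.6, -38.7, 3.9, -1.5, 0.048], [0.6, -38.4, 5.7, -1.5, 0.048], [0.6, -38.1, 7.5, -1.5, 0.048], [0.6, -37.7, 9.4, -1.5, 0.048]]]
[[[0.6, -37.2, 11.2, -1.5, 0.048], [0.6, -36.7, 12.9, -1.5, 0.048], [0.6, -36.0, 14.7, -1.6, 0.048], [0.6, -35.2, 16.4, -1.5, 0.048], [0.6, -34.4, 18.0, -1.6, 0.048]]]
[[[0.6, -33.5, 19.7, -1.5, 0.048], [0.6, -32.5, 21.3, -1.6, 0.048], [0.6, -31.5, 22.8, -1.5, 0.048], [0.6, -30.4, 24.3, -1.6, 0.048], [0.6, -29.1, 25.7, -1.5, 0.048]]]
end [ 516. -293.  330.] 0.802
```

View pics/w7c.png

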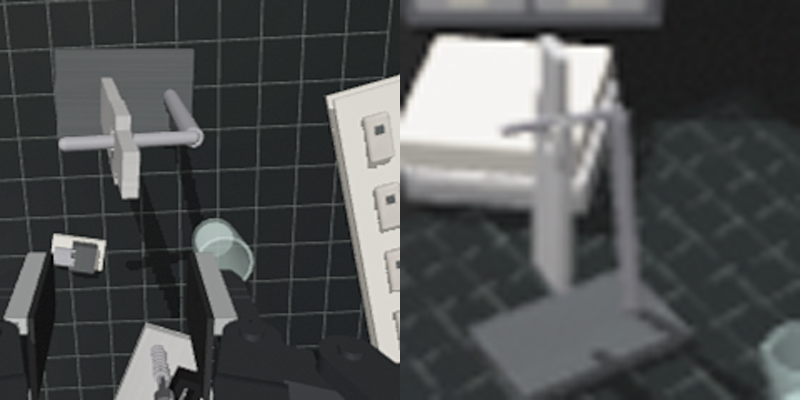

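The gauge hangs by its eye: the peg passes through it at wrist crop (60–200,140), and the side crop shows it upright on the peg. Next is the flask.

servo_tool([
  [[0.6,-39,2,-2,0.048],[0.6,-39,4,-2,0.048],[0.6,-38,6,-2,0.048],[0.6,-38,7,-1,0.048],[0.6,-38,9,-1,0.048]],
])

```text
clock: 13.2
tool_pos: [511.6, 93.0, 308.5]
tool_rot: [3.141, -0.0, 1.28]
ft_force: [0.3, 0.6, -0.6]
gripper_width: 51.4
finger_force: 0.0
```

servo_tool([
  [[0.6,-37,11,-2,0.048],[0.6,-37,13,-2,0.048],[0.6,-36,15,-2,0.048],[0.6,-35,16,-1,0.048],[0.6,-34,18,-1,0.048]],
])

```text
clock: 13.7
tool_pos: [512.0, -100.9, 316.6]
tool_rot: [3.141, -0.0, 1.04]
ft_force: [1.3, 0.2, 0.4]
gripper_width: 51.2
finger_force: 0.0
```

servo_tool([
  [[0.6,-33,20,-2,0.048],[0.6,-33,21,-2,0.048],[0.6,-31,23,-2,0.048],[0.6,-30,24,-1,0.048],[0.6,-29,26,-1,0.048]],
])

```text
clock: 14.2
tool_pos: [513.3, -294.5, 324.5]
tool_rot: [-3.142, -0.0, 0.8]
ft_force: [1.5, -0.7, -0.1]
gripper_width: 51.2
finger_force: 0.0
```

servo_tool([
  [[0.6,0,0,0,0],[0.6,0,0,0,0],[0.6,0,0,0,0],[0.6,0,0,0,0],[0.6,0,0,0,0]],
])

```text
clock: 14.7
tool_pos: [513.8, -291.9, 324.8]
tool_rot: [3.141, -0.0, 0.803]
ft_force: [0.2, -0.9, -0.4]
gripper_width: 51.0
finger_force: 0.0
```

Run:
```python
from h import *
st(); o=manip.observe(); c=save('wrist','w8'); W=wristcam(c,o); json.dump(W,open('pics/w8.json','w')); st()
P=[515.5,-291]
print('pred stopper',proj(W,[*P,142]),'ball',proj(W,[*P,46]),'cork',proj(W,[*P,25]))
im=cv2.imread('pics/w8_raw.png'); h=cv2.cvtColor(im,cv2.COLOR_BGR2HSV)
u,v=proj(W,[*P,46]).astype(int)
roi=np.zeros(im.shape[:2],np.uint8); cv2.circle(roi,(int(u),int(v)),75,255,-1)
ork=cv2.inRange(h,(5,60,60),(25,255,255))&roi
ys,xs=np.nonzero(ork); print('cork',len(xs),xs.min(),xs.max(),ys.min(),ys.max())
g=h
for y in range(v-50,v+80,5): print(y,' '.join('%d/%d/%d'%tuple(h[y,x]) for x in range(u-48,u+49,8)))
```

```text
14.7 [ 513.8 -291.9  324.8] [ 3.141 -0.     0.803] [ 0.2 -0.9 -0.4] 51.0 0.0 [-0.63  0.26  1.22  0.    1.66  0.13]
14.75 [ 513.8 -292.1  324.7] [ 3.141 -0.     0.803] [ 0.2 -0.6  0. ] 51.3 0.0 [-0.63  0.26  1.22  0.    1.66  0.13]
pred stopper [321.59345034 163.71029564] ball [321.59338642 149.59518129] cork [321.59337571 147.22952628]
cork 721 297 350 119 172
99 66/141/127 83/20/52 80/10/73 98/19/55 90/20/76 85/20/76 86/24/74 86/23/76 90/24/75 94/23/77 85/20/77 85/20/76 90/21/73
104 130/15/51 90/10/52 75/22/69 80/16/49 96/18/70 86/23/76 86/23/77 79/16/129 86/23/77 90/23/77 98/26/78 80/17/91 86/23/76
109 98/20/51 83/20/50 90/20/52 80/15/50 100/15/51 85/20/77 81/24/73 85/20/76 86/24/75 85/20/76 94/26/77 75/13/121 85/20/75
114 105/20/50 83/14/74 90/20/52 80/15/50 84/19/68 80/14/54 90/17/73 85/20/76 77/16/115 86/23/77 86/24/74 94/23/77 90/17/74
119 80/17/44 98/20/50 83/20/52 80/15/51 98/20/52 75/12/86 15/91/109 15/58/106 83/26/77 85/20/75 86/24/75 86/23/76 90/23/76
124 78/17/73 86/16/111 90/18/72 85/20/75 98/20/51 17/98/170 16/97/176 17/87/229 17/88/229 77/14/126 85/20/76 86/23/76 80/20
[... 1767 characters left out ...]
3/76 85/20/75 85/20/77 80/19/80 81/23/79 83/19/107 81/22/80 80/15/104 90/20/78 90/13/80
204 81/24/75 90/17/75 86/23/77 75/14/142 86/23/76 85/20/76 85/19/79 73/16/112 80/19/81 86/22/80 81/22/81 85/20/75 86/23/78
209 81/18/102 86/23/77 90/21/73 81/23/77 81/24/74 90/17/77 85/20/78 81/23/78 85/19/80 86/22/81 90/19/80 90/18/84 86/23/79
214 96/17/75 86/24/75 81/23/77 90/20/77 95/20/76 86/23/79 81/19/96 85/19/79 81/19/94 85/19/80 77/14/132 81/22/81 79/17/120
219 85/20/77 83/19/107 90/20/77 90/20/78 85/19/79 79/16/128 85/20/78 81/23/79 85/19/81 79/21/95 85/19/80 86/22/81 90/19/79
224 86/25/72 86/23/77 77/17/105 86/23/78 80/20/78 90/20/78 90/20/76 90/16/79 86/22/81 85/20/78 81/22/83 90/19/80 86/22/80
```

```bash
cat > fl.py <<'E'
from h import *
def flask(fn,u0=322,v0=163,zs=142,r=40):
    W=load(fn); im=cv2.imread(f'pics/{fn}_raw.png'); h=cv2.cvtColor(im,cv2.COLOR_BGR2HSV)
    g=im[:,:,1]; print('row',v0,[int(x) for x in g[v0,u0-16:u0+24:2]]); print('col',u0,[int(x) for x in g[v0-30:v0+24:2,u0+2]])
    pale=(h[:,:,2]>170)&(h[:,:,1]<60)|cv2.inRange(h,(5,60,60),(25,255,255)).astype(bool)
    roi=np.zeros(pale.shape,np.uint8); cv2.circle(roi,(u0,v0-12),r,255,-1)
    m=cv2.morphologyEx((pale*255).astype(np.uint8)&roi,cv2.MORPH_OPEN,np.ones((3,3),np.uint8))
    n,l,s,c=cv2.connectedComponentsWithStats(m); k=1+np.argmax(s[1:,4]); x,y,w,hh,a=s[k]; print('pale+cork bbox',s[k])
    print('centre@22',at_z(W,x+w/2-.5,y+hh/2-.5,22))
E
python3 - <<'E'
from fl import *
flask('w8')
W=load('w8')
im=cv2.imread('pics/w8_raw.png')[:,:,1]
for v in range(146,178,2): print(v,im[v,306:346:2])
E
```

```text
row 163 [233, 238, 247, 255, 151, 71, 73, 72, 73, 73, 72, 73, 73, 72, 167, 215, 189, 179, 145, 124]
col 322 [242, 246, 249, 252, 255, 255, 247, 250, 250, 255, 45, 74, 73, 73, 73, 73, 74, 73, 73, 73, 74, 75, 103, 106, 77, 78, 79]
pale+cork bbox [ 297  119   54   53 1936]
centre@22 [ 519.50132041 -290.92699619   22.        ]
146 [255 255 255 255 255 255 255 255 255 248 239 227 233 244 237 231 223 213
 202 158]
148 [255 255 255 255 255 255 255 255 255 250 241 230 218 236 238 232 224 215
 203 171]
150 [255 255 255 255 255 255 255 255 255 249 239 230 220 216 239 232 223 214
 206 173]
152 [255 255 255 255 255 255 255 255 212 194 198 255 226 213 233 232 223 214
 205 165]
154 [255 255 255 255 255 255 172  51  66  68  63  60 199 231 230 229 221 211
 203 170]
156 [255 255 255 255 255 181  66  73  73  73  74  73  61 194 232 228 219 210
 196 178]
158 [251 255 255 255 240  63  73  72  73  73  74  73  73  58 238 224 215 207
 182 162]
160 [250 253 255 255 201  71  73  74  73  73  72  73  73  70 245 220 212 187
 180 145]
162 [242 244 251 255 164  69  74  74  73  73  72  72  74  71 180 216 205 179
 156 142]
164 [222 238 240 251 151  72  74  72  73  73  74  73  73  71 155 198 183 169
 149  83]
166 [203 212 237 246 166  71  72  72  73  72  73  73  73  71 149 183 172 120
  79  52]
168 [ 78 185 216 233 208  68  73  73  73  72  74  72  73  67 175 164 122  72
  53  54]
170 [ 76  72 133 195 206 123  72  73  72  73  73  74  72 116 144  88  57  56
  55  55]
172 [ 76  76  76  72 115 136 105  73  72  73  74  73 114  82  57  54  56  57
  55  56]
174 [77 76 77 77 75 74 76 76 68 62 59 84 79 54 55 56 56 55 58 55]
176 [ 78  76  76  77  77  77  77  77  79  77 118  65  58  79  53  56  56  56
  56  57]
```

Run:
```python
from fl import *
W=load('w8'); S=at_z(W,324.5,163.3,142); print(S, at_z(W,323.5,145,20))
P=np.array([518.5,-292.3]); print('check',proj(W,[*P,142]),proj(W,[*P,22]))
st(); plan([517.5,-291.5,150],0.803,10,0.6)
```

```text
[ 518.19130487 -292.94404421  142.        ] [ 519.29754814 -291.15482822   20.        ]
check [324.30199402 162.71036564] [323.6557212 146.1343536]
14.75 [ 513.8 -292.1  324.7] [ 3.141 -0.     0.803] [ 0.2 -0.6  0. ] 51.3 0.0 [-0.63  0.26  1.22  0.    1.66  0.13]
[[[0.6, 0.3, 0.2, 17.5, 0.0], [0.6, 0.3, 0.2, 17.5, 0.0], [0.6, 0.3, 0.2, 17.5, 0.0], [0.6, 0.3, 0.2, 17.5, 0.0], [0.6, 0.3, 0.2, 17.5, 0.0]]]
[[[0.6, 0.3, 0.3, 17.4, 0.0], [0.6, 0.3, 0.2, 17.5, 0.0], [0.6, 0.3, 0.3, 17.4, 0.0], [0.6, 0.3, 0.2, 17.5, 0.0], [0.6, 0.3, 0.3, 17.4, 0.0]]]
end [ 517.5 -291.5  150. ] 0.803
```

The flask axis is at (518.5,-292.3), with stopper and cork agreeing. Descending.

servo_tool([
  [[0.6,0.5,0,20,0],[0.6,0.5,0,35,0],[0.6,0.5,0.5,40,0],[0.6,0.5,0.5,40,0],[0.6,0.5,0.5,40,0]],
])

```text
clock: 15.25
tool_pos: [516.7, -291.7, 148.4]
tool_rot: [3.14, -0.0, 0.803]
ft_force: [0.6, 0.2, -0.8]
gripper_width: 51.1
finger_force: 0.0
```

servo_tool([
  [[0.6,0,0,0,0],[0.6,0,0,0,0],[0.6,0,0,0,0],[0.6,0,0,0,0],[0.6,0,0,0,0]],
])

```text
clock: 15.75
tool_pos: [517.5, -293.0, 151.4]
tool_rot: [3.138, -0.001, 0.802]
ft_force: [0.5, 0.0, 0.0]
gripper_width: 51.4
finger_force: 0.0
```

Run:
```python
from h import *
st(); o=manip.observe(); c=save('wrist','w9'); W=wristcam(c,o); json.dump(W,open('pics/w9.json','w')); st()
p=proj(W,[518.5,-292.3,142]); print(p); u,v=p.round().astype(int)
im=cv2.imread('pics/w9_raw.png')[:,:,1]
for y in range(v-28,v+30,4): print(y,im[y,u-60:u+62:5])
```

```text
15.75 [ 517.5 -293.   151.4] [ 3.138e+00 -1.000e-03  8.020e-01] [0.5 0.  0. ] 51.4 0.0 [-0.63  0.33  1.54  0.    1.27  0.14]
15.8 [ 517.2 -292.8  150.9] [ 3.139 -0.     0.802] [-0.2 -0.3 -0.4] 50.9 0.0 [-0.63  0.33  1.54  0.    1.27  0.14]
[320.95707507 222.87927714]
195 [112  85  89  88  88 215 255 255 255 255 255 255 255 254 240 240 248 235
 199 103  63  64  63  62  63]
199 [ 86 134  88  89  89  78 255 255 255 255 255 255 255 255 239 228 244 209
 186  66  92  64  65  62  62]
203 [ 85  86 169  87  89  98 253 255 255 255 255  44  48 161 255 227 234 201
  70  67  66 105  64  64  63]
207 [ 87  86  88 153  84  94  89 255 255 255  69  76  83  60  38 252 207 168
  67  66  67  65  74  64  65]
211 [ 86  88  88  86 125  91  91  86 250  66  86  87  86  87  86  89 181  68
  68  67  67  67  62  63  62]
215 [ 86  89  88 122  86  94  90  90 240  86  86  86  87  86  86  69  59  68
  69  67  66  67  66  70  65]
219 [ 87  88 162  88  89  91  87  91 224  88  86  88  87  87  86  83  69  69
  70  70  67  67  64  70 114]
223 [ 86 162  88  89  89  91 105  89 100  86  84  88  83  85  86  86 100  91
  67  69  68  66  82  66  63]
227 [113  87  88  89  90  90  91 136  91  88  87  86  85  87  85  86 103  94
  94  96  95 121  93  92  75]
231 [ 84  88  89  88  90  91  90  90 167  84  86  86  87  86  84  86  96 133
  96  95 138  95  94  92  92]
235 [105  89  88  88  91  91  90  92  90  80  83  82  87  86  87  96  96  97
 171 161  95  95  94  92  92]
239 [ 86  92  89  89  90  89  90  92 144  92  92  83  86  86  93  97  97  96
 160 158  97  94  95  95  93]
243 [179  67  85  90  91  90  89 165  92  92  91  99  95  94  96  96  97 157
  95  96 113  95  94  92 108]
247 [168  46  96  88  90  90 168  92  92  92  94  94  91  94  97  97 169  99
  99  97  93  93  94  76  60]
251 [ 57  45  87 108  89 138  89  93  92  92  95  96 109  94  97 151  96  99
  99  99  96 103  95  73  65]
```

The stopper sits at (321.5,222), as predicted and centred between the fingers. I'll descend 100 mm and grip.

servo_tool([
  [[0.6,0,0,20,0],[0.6,0,0,25,0],[0.6,0,0,25,0],[0.6,0,0,20,0],[0.6,0,0,8,0]],
])

```text
clock: 16.3
tool_pos: [515.5, -291.7, 49.9]
tool_rot: [-3.139, 0.0, 0.802]
ft_force: [-0.0, 0.6, 0.2]
gripper_width: 51.0
finger_force: 0.0
```

servo_tool([
  [[0.6,0,0,0,0],[0.45,0,0,0,0],[0.35,0,0,0,0],[0.2,0,0,0,0],[0.1,0,0,0,0]],
], squeeze=80)

```text
clock: 16.8
tool_pos: [517.1, -292.7, 52.8]
tool_rot: [3.139, -0.0, 0.802]
ft_force: [-1.1, 1.8, 6.1]
gripper_width: 24.4
finger_force: 78.1
```

servo_tool([
  [[0,0,0,0,0],[0,0,0,0,0],[0,0,0,0,0],[0,0,0,0,0],[0,0,0,0,0]],
])

```text
clock: 17.3
tool_pos: [517.2, -292.7, 52.8]
tool_rot: [3.139, -0.0, 0.802]
ft_force: [-1.5, 0.6, 6.0]
gripper_width: 24.4
finger_force: 78.1
```

Neck gripped (24.4 mm, 78 N). Lift well clear of the green flask and go over the cradle.

servo_tool([
  [[0,0,0,-8,0],[0,0,0,-20,0],[0,0,0,-40,0],[0,0,0,-50,0],[0,0,0,-45,0]],
])

```text
clock: 17.8
tool_pos: [516.2, -292.2, 216.1]
tool_rot: [-3.141, -0.0, 0.802]
ft_force: [2.2, -0.5, -2.3]
gripper_width: 24.2
finger_force: 78.7
```

Run:
```python
from h import *
st(); plan([561.5,-21,215],0.803,10,0)
```

```text
17.8 [ 516.2 -292.2  216.1] [-3.141 -0.     0.802] [ 2.2 -0.5 -2.3] 24.2 78.7 [-0.63  0.29  1.43  0.    1.42  0.14]
[[[0, 22.6, -15.6, 0.1, -0.0], [0, 22.6, -15.6, 0.1, -0.0], [0, 22.6, -15.6, 0.1, -0.0], [0, 22.6, -15.6, 0.1, -0.0], [0, 22.7, -15.6, 0.1, -0.0]]]
[[[0, 22.6, -15.6, 0.1, -0.0], [0, 22.7, -15.6, 0.1, -0.0], [0, 22.6, -15.6, 0.1, -0.0], [0, 22.7, -15.6, 0.2, -0.0], [0, 22.6, -15.6, 0.1, -0.0]]]
end [561.5 -21.1 215. ] 0.802
```

servo_tool([
  [[0,18,-12,0,0],[0,23,-16,0,0],[0,23,-16,0,0],[0,23,-16,0,0],[0,23,-16,0,0]],
])

```text
clock: 18.3
tool_pos: [538.1, -159.3, 214.3]
tool_rot: [-3.141, 0.0, 0.802]
ft_force: [-0.5, -0.6, -1.8]
gripper_width: 24.1
finger_force: 79.0
```

servo_tool([
  [[0,23,-16,0,0],[0,23,-16,0,0],[0,23,-16,0,0],[0,23,-16,0,0],[0,23,-16,0,0]],
])

```text
clock: 18.8
tool_pos: [560.6, -21.0, 214.3]
tool_rot: [-3.141, 0.0, 0.802]
ft_force: [0.0, -0.1, -1.5]
gripper_width: 24.5
finger_force: 79.0
```

servo_tool([
  [[0,0,0,0,0],[0,0,0,0,0],[0,0,0,0,0],[0,0,0,0,0],[0,0,0,0,0]],
])

```text
clock: 19.3
tool_pos: [560.8, -23.0, 214.4]
tool_rot: [3.142, 0.0, 0.801]
ft_force: [0.7, -0.7, -2.3]
gripper_width: 24.0
finger_force: 78.8
```

Run:
```python
from h import *
st(); o=manip.observe(); c=save('wrist','w10'); W=wristcam(c,o); json.dump(W,open('pics/w10.json','w')); st()
t=o['tool_pos']; b=t[2]-38.8
print('ball',proj(W,[t[0],t[1],b+32]),'bottom z',b,'stopper',proj(W,[t[0],t[1],b+128]))
a=np.radians(-21.7); Rm=np.array([[np.cos(a),-np.sin(a)],[np.sin(a),np.cos(a)]])
for s in ((-1,1),(1,1),(-1,-1),(1,-1)): print(s,proj(W,[*(np.array([562,-20.7])+Rm@(40*np.array(s))),102]).round(1))
im=cv2.imread('pics/w10_raw.png')[:,:,1]
u,v=proj(W,[t[0],t[1],b+32]).round().astype(int)
for y in range(v-60,v+40,4): print(y,im[y,u-72:u+76:6])
```

```text
19.3 [560.8 -23.  214.4] [3.142 0.    0.801] [ 0.7 -0.7 -2.3] 24.0 78.8 [-0.16  0.25  1.5  -0.    1.39  0.61]
19.35 [560.8 -22.9 214.4] [3.142 0.    0.801] [-0.5  0.7 -2.7] 24.2 78.8 [-0.16  0.25  1.5  -0.    1.39  0.61]
ball [320.59984056 226.30133962] bottom z 175.59186274145634 stopper [319.67002561 340.48981858]
(-1, 1) [262.3 155.6]
(1, 1) [344.9 120.9]
(-1, -1) [297.9 230.9]
(1, -1) [375.6 201.1]
166 [ 99  60  60  57 232 186 214 213 235 162  33  38 165 105  37 166 204 213
 216 199 165 169  44  46  62]
170 [ 61  84 116  60 234 210 228 255 236 235 186  39 168 166  39 169 165 234
 216 209 168 168  45  45  44]
174 [ 61  67  57  61 217 212 215 216 237 236 240  30 112 164  38 150 167 215
 217 205 219 197  69  45  69]
178 [ 61  60  90  60  54 212 215 215 235 224 225 159 150 142 135 100 167 215
 217 208 168 229 132  67  46]
182 [116  61  60 108  60 212 251 236 232 229 206 215 212 206 197 149 168 218
 238 213 144 164 232  68  47]
186 [ 62  61  60  60  58 218 216 226 208 223 222 220 216 212 205 199 178 181
 215 159 155 158 174  61  59]
190 [ 60  60  60  59  68 155 224 216 227 227 226 222
[... 1280 characters left out ...]
 237 231 221 209 199 223 217
 206 180 131  66  66  65  66]
242 [ 62  76  62  63 212 210 157 162 229 244 241 237 231 221 211 200 205  70
 158 144 148  67  67  66  65]
246 [ 62  60  60  61 181 210 158 129 231 244 241 236 231 221 211 200 192  41
 157 154 128  65  68  68  63]
250 [ 62  62  69  66  50 147 157  94 230 243 240 237 230 222 210 200 194  43
 157 159  94 137 105  45  67]
254 [ 61  62 105  68  52 153 158  39 212 242 239 235 229 222 210 199 194  46
 157 158  37  43 138  96  48]
258 [ 62  84  62  52  52 159 157  45 216 241 238 234 227 220 210 197 186  47
 158 157  34  47 148 125  52]
262 [ 59  60  63  64  64 158 157  46 197 227 236 232 227 219 208 180 172  48
 160 158  34  44 107 139  92]
```

Run:
```python
from h import *
from scipy.optimize import least_squares
W=load('w10'); im=cv2.imread('pics/w10_raw.png')[:,:,1].astype(int)
pts=[]
for y in range(204,238,2):
    d=im[y]; L=next(x for x in range(300,255,-1) if d[x]<150); Rr=next((x for x in range(345,400) if d[x]<100)); R1=next((x for x in range(345,400) if d[x]<165)); pts.append((y,L,R1,Rr))
print(pts)
print(im[222,260:280], im[222,355:376]); print(im[172:192:1,315],im[172:192,322])
o=manip.observe(); t=o['tool_pos']
def sil(c):  # silhouette of sphere radius 32 at c
    Rm=R.from_euler('xyz',W['orientation']).as_matrix(); q=Rm.T@(np.array(c)-W['position']); D=np.linalg.norm(q); n=q/D
    e1=np.cross(n,[0,1,0]); e1/=np.linalg.norm(e1); e2=np.cross(n,e1); s=32/D; cc=q*(1-s*s); r=32*np.sqrt(1-s*s)
    a=np.linspace(0,2*np.pi,720); P=cc+r*(np.cos(a)[:,None]*e1+np.sin(a)[:,None]*e2)
    return np.c_[W['fx']*P[:,0]/P[:,2]+W['cx'],W['fy']*P[:,1]/P[:,2]+W['cy']]
for dx,dz in ((0,0),(0,-10),(-3,-8)):
    S=sil([t[0]+dx*.7,t[1]+dx*.7,175.6+32+dz]); print(dx,dz,S.min(0),S.max(0))
```

```text
[(204, 274, 362, 381), (206, 273, 363, 380), (208, 272, 364, 370), (210, 271, 365, 371), (212, 270, 365, 371), (214, 270, 366, 372), (216, 270, 366, 372), (218, 269, 366, 372), (220, 269, 366, 373), (222, 269, 367, 373), (224, 269, 367, 373), (226, 269, 367, 373), (228, 269, 366, 376), (230, 269, 366, 374), (232, 269, 366, 374), (234, 269, 365, 373), (236, 269, 364, 373)]
[ 62  61  63  62  62  62  62  59  64 129 194 200 196 200 203 204 222 236
 238 239] [207 205 203 200 198 197 195 191 189 186 185 166 133 119 117 116 115 117
  81  41  45]
[ 38  36  30 128 152 156 159 159 186 208 215 216 217 218 220 220 222 222
 222 224] [169 169 158 169 170 151 147 160 186 207 212 212 213 214 215 216 217 219
 220 221]
0 0 [267.64834387 173.91864214] [373.35431925 280.13536197]
0 -10 [270.19112086 170.17026765] [370.926335   271.22082042]
-3 -8 [269.86313826 175.46959577] [371.1060443  277.18164692]
```

Run:
```python
from h import *
im=cv2.imread('pics/w10_raw.png')[:,:,1]
for (u,v) in ((345,121),(262,156),(376,201)):
    print(u,v)
    for y in range(v-12,v+13,3): print(y,im[y,u-14:u+16:2])
```

```text
345 121
109 [237 233 237 220 200 216 233 239 234 237 237 237 203  34  48]
112 [236 226 205 206 189 194 196 166 224 235 239 235 237 124  42]
115 [235 228 190 215 200 145 124 127 148 210 237 237 237 213  40]
118 [238 217 215 188 130 134 134 134 133 129 170 229 237 242 145]
121 [238 211 217 157 134 133 131 131 131 132 131 163 166 163 201]
124 [234 227 217 193 128 131 131 131 133 134 137 164 169 166 171]
127 [234 238 219 218 190 128 132 132 131 135 156 166 167 169 167]
130 [238 234 239 221 213 216 215 171 141 156 164 168 164 170 167]
133 [189 155 193 237 238 235 235 236 235 236 237 235 161 165 169]
262 156
144 [ 63  62  62  62  60  84 242 225 179 161 138 121 158 218 145]
147 [ 62  63  62  62  61  83 219 201 200 218 215 215 181  90 184]
150 [ 61  62  63  62  66 150 131 133 131 100 153 222 218 187  88]
153 [ 62  62  62  58 128 133 134 133 132 131 105 129 147 166 123]
156 [ 62  61  62  61 135 130 130 130 131 130 133 126 146 143 183]
159 [ 61  61  62  60 117 131 130 132 133 132 123 147 145 192 236]
162 [ 59  62  63  61  60  73 114 130 169 200 141 173 228 235 235]
165 [112  77  61  60  60  61  61  58  66 112  90 238 232 232 211]
168 [ 61  67 101  57  61  59  58 118  80  61  57 228 235 232 213]
376 201
189 [157 154 177 207 213 212 210 157  61  38  44  45  44  45  46]
192 [ 89 207 216 215 216 218 220 219 218  95  44  46  45  46  46]
195 [167 219 216 220 142  96 111 110 121 180  42  45  45  46  45]
198 [157 179 221 125 131 134 134 134 135 130  63  62  51  45  45]
201 [138 173 190 141 134 134 132 132 132 134  87  65  65  45  44]
204 [139 118 163 165 131 132 131 133 135 130  66  47  44  47  45]
207 [179 130 117 111  86 133 134 136  98  61  44  45  43  45  45]
210 [183 169 121 115 106  64  70  59  42  44  46  47  45  47  45]
213 [185 181 128 113 108  71  45  48  77  44  46  46  46  45  44]
```

Nut centres match predictions within 1 px, and the ball silhouette is centred on the tool. Correction is +2.5 / -0.7 mm in tool x/y. Descending to just above contact.

servo_tool([
  [[0,2.5,-0.7,15,0],[0,0,0,22,0],[0,0,0,22,0],[0,0,0,18,0],[0,0,0,10,0]],
])

```text
clock: 19.85
tool_pos: [561.1, -20.1, 125.8]
tool_rot: [-3.139, 0.001, 0.801]
ft_force: [-0.7, 0.7, -2.0]
gripper_width: 24.4
finger_force: 78.8
```

servo_tool([
  [[0,0,0,0,0],[0,0,0,0,0],[0,0,0,0,0],[0,0,0,0,0],[0,0,0,0,0]],
], squeeze=100)

```text
clock: 20.35
tool_pos: [562.6, -19.9, 128.1]
tool_rot: [3.14, -0.001, 0.802]
ft_force: [-0.1, 0.0, -2.0]
gripper_width: 24.0
finger_force: 98.0
```

Run:
```python
from h import *
st()
```

```text
20.35 [562.6 -19.9 128.1] [ 3.14e+00 -1.00e-03  8.02e-01] [-0.1  0.  -2. ] 24.0 98.0 [-0.16  0.3   1.64  0.    1.2   0.61]
```

servo_tool([
  [[0,-0.8,0,3,0],[0,0,0,3,0],[0,0,0,3,0],[0,0,0,2,0],[0,0,0,0,0]],
])

```text
clock: 20.85
tool_pos: [561.2, -20.3, 115.9]
tool_rot: [-3.141, 0.0, 0.802]
ft_force: [0.3, 1.1, -1.6]
gripper_width: 24.1
finger_force: 98.0
```

servo_tool([
  [[0,0,0,2,0],[0,0,0,2,0],[0,0,0,2,0],[0,0,0,2,0],[0,0,0,0,0]],
])

```text
clock: 21.35
tool_pos: [561.4, -20.3, 108.6]
tool_rot: [-3.141, -0.0, 0.802]
ft_force: [-2.1, 1.8, 5.3]
gripper_width: 24.2
finger_force: 98.0
```

Contact: 7 N of spring load. Continue pressing.

servo_tool([
  [[0,0,0,2,0],[0,0,0,2,0],[0,0,0,2,0],[0,0,0,2,0],[0,0,0,0,0]],
])

```text
clock: 21.85
tool_pos: [561.5, -20.3, 101.1]
tool_rot: [3.142, -0.0, 0.802]
ft_force: [-2.5, 1.4, 8.9]
gripper_width: 23.9
finger_force: 98.1
```

servo_tool([
  [[0,0,0,2,0],[0,0,0,1.5,0],[0,0,0,1.5,0],[0,0,0,0,0],[0,0,0,0,0]],
])

```text
clock: 22.35
tool_pos: [561.5, -20.2, 96.7]
tool_rot: [3.141, -0.001, 0.802]
ft_force: [-4.0, 1.8, 9.8]
gripper_width: 23.9
finger_force: 98.3
```

servo_tool([
  [[0,0,0,1.5,0],[0,0,0,1.5,0],[0,0,0,1,0],[0,0,0,0,0],[0,0,0,0,0]],
])

```text
clock: 22.85
tool_pos: [561.7, -20.2, 95.0]
tool_rot: [3.14, -0.002, 0.802]
ft_force: [-7.9, 1.9, 23.3]
gripper_width: 24.1
finger_force: 100.2
```

servo_tool([
  [[0,0,0,1,0],[0,0,0,1,0],[0,0,0,0,0],[0,0,0,0,0],[0,0,0,0,0]],
])

```text
clock: 23.35
tool_pos: [561.8, -20.1, 94.8]
tool_rot: [3.139, -0.002, 0.802]
ft_force: [-10.1, 2.0, 31.6]
gripper_width: 24.3
finger_force: 101.2
```

The force jump shows the stop is reached (about 21 mm travel). I'll ease back a little, hold, and check.

servo_tool([
  [[0,-0.5,-0.5,-0.8,0],[0,0,0,0,0],[0,0,0,0,0],[0,0,0,0,0],[0,0,0,0,0]],
])

```text
clock: 23.85
tool_pos: [561.7, -20.2, 94.9]
tool_rot: [3.139, -0.003, 0.802]
ft_force: [-6.8, 2.7, 27.4]
gripper_width: 24.2
finger_force: 100.9
```

Run:
```python
from h import *
st(); o=manip.observe(); c=save('wrist','w11'); W=wristcam(c,o)
S=save('side','s11'); st()
a=cv2.imread('pics/s7_raw.png')[130:200,250:320].astype(int); b=cv2.imread('pics/s11_raw.png')[130:200,250:320].astype(int)
print('stand/gauge change',np.abs(a-b).mean(), np.abs(a-b).max())
# ring rim vs nuts in wrist view: predicted ring outer silhouette pressed/unpressed
im=cv2.imread('pics/w11_raw.png')[:,:,1]
C=[562,-20.7]
ax=R.from_euler('xyz',o['tool_rot']).as_matrix()[:,0]
for z in (90,70): print(z,[proj(W,[C[0]+r*ax[0],C[1]+r*ax[1],z]).round(1).tolist() for r in (42,26)])
print('col',im[110:215:3,321])
print('ball',proj(W,[C[0],C[1],57+32]))
```

```text
23.85 [561.7 -20.2  94.9] [ 3.139e+00 -3.000e-03  8.020e-01] [-6.8  2.7 27.4] 24.2 100.9 [-0.16  0.33  1.69  0.    1.11  0.61]
23.95 [561.7 -20.2  94.9] [ 3.139e+00 -3.000e-03  8.020e-01] [-8.2  3.4 26.9] 23.8 100.9 [-0.16  0.33  1.69  0.    1.11  0.61]
stand/gauge change 0.7846258503401361 30
90 [[321.5, 159.6], [321.5, 186.6]]
70 [[321.4, 153.4], [321.4, 178.1]]
col [ 53 231 235 235 235 235 236 237 236 236 237 237 235 235 154 208 214 215
 216 213 214 214 203 172 210 214 217 220 223 225 226 228 229 232 233]
ball [321.55435386 227.11346149]
```

The ring's outer edge is at row 152, against 153.4 predicted for pressed and 159.6 for up. The gauge region is unchanged. Handing in.

```bash
python3 -c "
from station import manip
print(manip.hand_in())"
```

```text
the job is handed in; nothing more can be done
None
```

I handed the job in at about 24 s: the gauge hangs by its eye on the grey stand's peg, let go, and the flask is held upright in the sprung ring at its stop under about 27 N; the hand-in returned no verdict.

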